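Dose the sink line and hold the rinse plunger halfway

ROBOT

A 7-joint arm with a two-finger parallel gripper is mounted at the origin on the work surface. World frame = base frame: x ahead of the robot, y to its left, z up, the work surface at z = 0. Lengths are in m, angles in rad, forces in N, time in s.
With the tool pointing down it reaches from about 0.4 to 0.85 m from the base axis. Payload 10.4 kg.
Tool frame: the origin (TCP) lies at the very end of the fingers, on their centre line; the grasp point (between the pads) lies 19 mm behind it; x points along the fingers, z is the direction in which the jaws open and shut, and the axes are right-handed (so a half turn about x gives the same grasp; the last joint's range is limited). The gripper opens to 85 mm and grips with 20 to 120 N. Pads are 22 mm wide; open, the fingers measure 114 mm over their backs; the gripper's body (76 mm by 85 mm) begins 54 mm behind the grasp point. The pads swing forward as they close: fully open they stand 13 mm farther back than shut.
Start: joints at [-1.329, 0.332, -0.065, 1.46, 0.022, 1.35, -0.088], TCP at [0.164, 0.603, 0.231] pointing down, gripper open.
Joint ranges: [-2.6, 2.6], [-0.5, 2.12], [-1.47, 1.34], [0.16, 2.42], [-1.27, 4.41], [0.06, 2.06], [-2.6, 2.6]. Speed limits (rad/s): [2.22, 2.22, 2.79, 2.79, 3.14, 3.14, 3.14].

INTERFACE

Orientations are given as a unit quaternion [x, y, z, w].
In Python, from workcell import telemetry, viewer, manip, spot_in, mark_of gives the robot as it stands. The module is installed in compiled form; this text tells all that it offers.
- The arm moves only by the shell command python3 -m crank 'ROWS' [FORCE]. ROWS is JSON, a list of rows, each a list of 3 entries, a list of its own where there are three numbers: the closure, from 0 (fully open) to 1 (shut), then the shift along the world's x, y, z in cm, then the turn, a rotation vector about the world's x, y, z in rad. A call has 1 to 12 rows; each row shifts and turns the commanded pose from where the row before left it; what a row does not reach is not made up. A row lasts 1/12 s, in which the tool goes at most 41.7 mm and 7.16 degrees, less where a joint would pass 70% of its speed; a pose out of reach is approached as far as the arm can. A call with a gripper value outside its range is refused whole. The fingers move at their own pace and stop on an object; FORCE is the grip in N (left out, the last holds). Time passes only in rows, so rows that do not move let the fingers close. It gives the time, the measured TCP pose, the force and the opening at its end, in the units of the state.
- telemetry.get_obs(): the state, without advancing time (a new reading comes with each control period).
- viewer.camera(name): name is "side" or "top"; returns a dict with "frame" (400x640x3 uint8, red, green, blue), "intrinsics" (3x3 intrinsics, pixels), "cam_to_world" (4x4, takes a point from camera to world coordinates). Camera axes: x right, y up, looking along -z (the intrinsics and any distortion apply to the point x, -y, -z); pixel columns grow to the right and rows downward; lengths in m; the calibration is good to about 2 mm. A picture is of the moment at which its call begins. There is no depth.
- manip.hand_in(): hands the job in, once; it reports no verdict.
Trained networks look in a picture, given as the dict that the camera call returned (one of the last four; its "shot" number tells which), for a name from the list of things; names that differ only in an ending like _2 or _b are one class to them, and where a whole thing is asked for, a point or a joint stands for the part that bears it (a point fixed in the world has none). Each returns a list of dicts, best first, with "conf" (0 to 1); they miss things now and then, are a little off and sometimes report something else, mostly with a low value. They report only what shows in the picture. A call takes as long as a camera call. They do not tell look-alikes from the thing itself.
- spot_in(thing, picture): "location" ([x, y, z] in m, in the coordinates of the camera as it stood for that picture, good to about 4 mm: the middle of the surface that is visible of it).
- mark_of(thing, picture): "location" ([x, y, z] in m, in the coordinates of the camera as it stood for that picture, good to about 4 mm: a listed point, or the origin of a listed thing).
The state is a dict: "clock": time; "joint_pos": joint angles; "joint_velocities": joint speeds; "tau": joint torques, N m; "position": TCP position; "ee_rot": TCP orientation; "ft_force": force on the tool from outside, world axes, zero at the start; "torque": the same for the moment, N m; "grip_width": opening from 0.0 (shut) to 1.0 (fully open).
Only numpy, scipy, OpenCV 4.12 (cv2) and the standard library are available. Lean on these libraries where they do the work, as an engineer would, in place of code of your own. Each camera call takes 0.05 s, during which the arm holds its last target. There are 200 camera calls.

TASK

Take the dome-topped round capsule out of the pocket tray and put it into the open dosing cup of the chrome valve, then press the valve's spring plunger with the fingers halfway down and keep it there: the program finishes while the fingers are still holding the plunger half pressed. Never push the plunger all the way to its stop, and leave the shutoff knob, the other parts in the tray and everything standing around as they are.

Things in the scene. Friction and masses are not known exactly. Their poses are not given: they have to be found in the camera images.
- valve: fixed chrome valve assembly on a white tiled foot 130 x 210 x 15 mm. Origin: centre of the foot's underside, z up. On its +y side stands the open dosing cup, on its -y side the spring plunger (110 mm apart), and between them a horizontal pipe, 51 mm high, with the shutoff knob sticking out towards +x
- dose_floor (a point): centre of the dosing cup's inner floor, 60 mm above the work surface (valve frame: y = +55 mm). The cup is a round upright well, inner diameter 28 mm, outer 37 mm, 26 mm deep, its rim 86 mm above the work surface; a capsule standing in it sticks out 14 mm
- plunger (a joint): travel of the spring plunger in m: 0 = fully up (at rest), 0.024 = down on its stop, halfway = 0.012. It moves straight down and springs back when let go; it takes about 3 N to start moving, 7 N halfway, 11 N at the stop
- plunger_top (a point): centre of the flat top of the plunger's cap, 121 mm above the work surface at rest (valve frame: y = -55 mm); goes down with the plunger. The cap is round chrome, 42 mm diameter, 10 mm thick, on a 14 mm stem over a 34 mm collar whose top is 75 mm above the work surface; the dark ring round the stem just goes down into the collar when the plunger is halfway
- shutoff_knob (a joint): turn of the chrome shutoff knob (bar 48 mm long, axis level, 40 mm above the work surface, 48 to 62 mm from the valve's origin towards +x); 0 at the start, to be left alone
- tray: fixed grey pocket tray 130 x 130 x 24 mm; origin: centre of its underside. Four square pockets, 23 mm wide and 16 mm deep, centred at x, y = +-30 mm in its frame (60 mm apart); three hold a white part each, one is empty
- capsule: the part to take: white hard dosing capsule, round, 18 mm diameter, 40 mm tall, with a domed top (straight-sided up to 9 mm below its top). Origin: its middle. Stands upright in a pocket, its top 48 mm above the work surface, sticking out 24 mm above the tray. Weighs 12 to 21 g
- square_plug: white square plug 18 x 18 x 40 mm with a flat top, standing in another pocket; origin: its middle. Not wanted
- mushroom_plug: white plug, 16 mm round stem with a flat 26 mm wide disc head, 40 mm tall, standing in another pocket; origin: its middle of height. Not wanted
- jar: empty glass jar, 72 mm diameter, 110 mm tall, bystander; origin: centre of its underside
- pad_holder: purple hard plastic scrub pad holder, an open box 100 x 65 x 55 mm, bystander; origin: centre of its underside
- drain_snake: drum drain snake, black plastic drum 170 mm diameter, 55 mm high, with crank knob up to 103 mm, steel nose along its -x to 170 mm and plastic handle along its +x to 180 mm, bystander; origin: centre of its underside
- pail: blue plastic pail, 224 mm wide at the rim, 200 mm tall, bystander; origin: centre of its underside
There are look-alikes about, which are no part of the job. Several things have the shape of the valve; the one meant has the colours described above.

How it is judged:
By the outcome, as a careful person would: the job done as asked, in the order asked, and still so for the second after the job is handed in, while the arm keeps its last pose, push and grip.
It also fails if it takes over 48 s, if anything falls off the work surface, if the arm or the gripper's body presses on something with over 40 N, if the wrist force passes 120 N, or if a joint passes its speed limit or range.

## Working session

There is one attempt and no reset: what is moved stays moved. The work goes in short steps, Python scripts to look and compute and a shell command to move; the robot and the scene stay as the last step left them, time stands still between calls to the robot, and variables do not carry over. Pictures are saved under pics/ and viewed, about 8 in all and at most 12, crops included, and the job is handed in when it is done.

```bash
mkdir -p pics; cat > h.py <<'E'
import numpy as np, cv2
from workcell import telemetry, viewer, manip, spot_in, mark_of
def W(p,l): return (np.array(p["cam_to_world"])@np.append(l,1))[:3]
def px(p,w):
    c=np.linalg.inv(np.array(p["cam_to_world"]))@np.append(w,1); K=np.array(p["intrinsics"])
    q=K@np.array([c[0],-c[1],-c[2]]); return q[:2]/q[2]
def ray(p,u,v,z):
    T=np.array(p["cam_to_world"]); d=np.linalg.inv(np.array(p["intrinsics"]))@[u,v,1]; d=T[:3,:3]@[d[0],-d[1],-d[2]]
    o=T[:3,3]; return o+d*(z-o[2])/d[2]
def save(img,n): cv2.imwrite("pics/"+n,img[...,::-1])
def rep(p,names):
    for n in names:
        for f in (mark_of,):
            for d in f(n,p)[:4]:
                w=W(p,d["location"]); print(n,round(d["conf"],2),w.round(3),px(p,w).round(0))
E
python3 - <<'E'
from h import *
for c in ("top","side"):
    p=viewer.camera(c); save(p["frame"],c+"1.png"); print(c,np.array(p["cam_to_world"]).round(2).tolist())
    rep(p,["valve","dose_floor","plunger_top","tray","capsule","square_plug","mushroom_plug","jar","pad_holder","drain_snake","pail"])
o=telemetry.get_obs(); print(o)
E
```

```text
top [[-0.03, 0.99, -0.1, 0.38], [-1.0, -0.03, 0.0, 0.04], [-0.0, 0.1, 0.99, 1.21], [0.0, 0.0, 0.0, 1.0]]
valve 0.82 [ 0.542 -0.145 -0.001] [376. 191.]
valve 0.72 [ 0.282 -0.319  0.004] [434. 270.]
valve 0.66 [0.479 0.188 0.025] [274. 213.]
valve 0.55 [ 0.179  0.303 -0.001] [240. 308.]
dose_floor 0.92 [ 0.285 -0.266  0.058] [422. 271.]
dose_floor 0.82 [0.2   0.368 0.082] [212. 307.]
dose_floor 0.66 [ 0.549 -0.093  0.063] [362. 187.]
plunger_top 0.55 [ 0.273 -0.376  0.121] [466. 276.]
plunger_top 0.53 [ 0.526 -0.201  0.12 ] [401. 191.]
plunger_top 0.51 [0.158 0.237 0.155] [252. 325.]
capsule 0.42 [0.479 0.191 0.026] [273. 213.]
capsule 0.36 [ 0.54  -0.144 -0.001] [376. 192.]
square_plug 0.46 [0.45  0.133 0.03 ] [291. 221.]
square_plug 0.37 [ 0.487  0.147 -0.   ] [288. 211.]
mushroom_plug 0.53 [0.511 0.107 0.03 ] [299. 202.]
jar 0.94 [0.771 0.033 0.002] [320. 125.]
pad_holder 0.75 [0.661 0.405 0.001] [209. 160.]
pad_holder 0.25 [ 0.513  0.519 -0.001] [174. 206.]
drain_snake 0.69 [ 0.605 -0.482  0.002] [478. 170.]
drain_snake 0.42 [ 0.528 -0.201  0.118] [401. 190.]
pail 0.89 [ 0.514  0.5
[... 941 characters left out ...]
 -0.001] [255. 327.]
{'clock': 1.2, 'joint_pos': array([-1.32858028,  0.33220202, -0.06471872,  1.46009045,  0.02156025,
        1.34991001, -0.08848713]), 'joint_velocities': array([-0.00035037, -0.00191791,  0.00016125,  0.00081543,  0.00097876,
        0.00054462, -0.00045501]), 'tau': array([-9.55919768e-05, -6.25215268e+01,  4.88525676e-02, -3.91818774e+01,
        1.64303585e-02,  1.81609605e-03,  1.78078676e-05]), 'position': array([0.16354647, 0.60324353, 0.23134086]), 'ee_rot': array([-0.42958449,  0.56161996,  0.42965488,  0.56163766]), 'ft_force': array([0.44133975, 0.59213151, 0.54888472]), 'torque': array([ 0.01361592, -0.05081922,  0.02207958]), 'grip_width': 1.001773959602581}
```

View pics/top1.png

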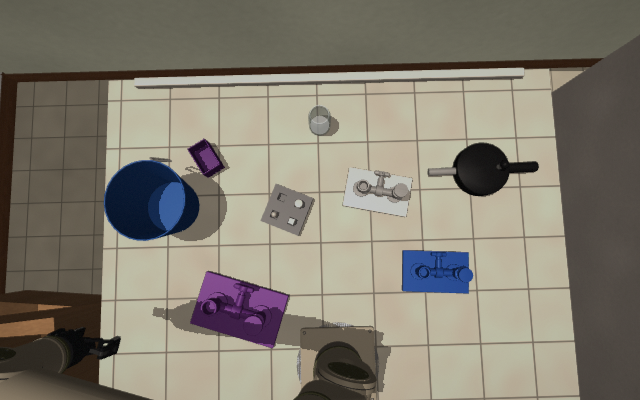

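View pics/side1.png

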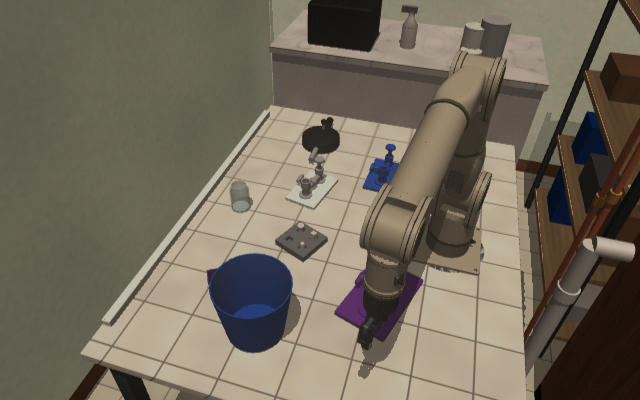

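The top view shows three valve-shaped things: white foot with chrome (378,191), blue (436,271) and purple (240,308). The white/chrome one fits the description. The tray is at (288,210). I'll confirm with an enlarged crop of both.

```bash
python3 - <<'E'
from h import *
p=viewer.camera("top");f=p["frame"]
a=cv2.resize(f[175:245,250:325],None,fx=5.2,fy=5.2,interpolation=cv2.INTER_CUBIC)
b=cv2.resize(f[155:225,338:418],None,fx=5,fy=5,interpolation=cv2.INTER_CUBIC)
s=viewer.camera("side");g=s["frame"]
c=cv2.resize(g[215:265,270:335],None,fx=5,fy=5,interpolation=cv2.INTER_CUBIC)
d=cv2.resize(g[140:215,280:350],None,fx=3,fy=3,interpolation=cv2.INTER_CUBIC)
im=np.zeros((600,800,3),np.uint8)
for q,y,x in((a,0,0),(b,0,395),(c,365,0),(d,365,400)):
    h=min(q.shape[0],600-y);w=min(q.shape[1],800-x);im[y:y+h,x:x+w]=q[:h,:w]
save(im,"crop.png")
for z in (p,s): rep(z,["valve","dose_floor","plunger_top","tray","capsule","square_plug","mushroom_plug"]); print()
E
```

```text
valve 0.94 [ 0.18   0.305 -0.002] [240. 308.]
valve 0.75 [ 0.284 -0.32  -0.003] [434. 270.]
valve 0.56 [ 0.542 -0.147 -0.   ] [377. 191.]
dose_floor 0.92 [ 0.282 -0.264  0.058] [422. 272.]
dose_floor 0.67 [ 0.487  0.151 -0.   ] [286. 211.]
dose_floor 0.66 [0.199 0.368 0.081] [213. 307.]
dose_floor 0.63 [ 0.552 -0.097  0.064] [364. 186.]
plunger_top 0.73 [ 0.276 -0.373  0.122] [465. 275.]
plunger_top 0.62 [0.155 0.238 0.156] [252. 327.]
plunger_top 0.52 [ 0.529 -0.202  0.119] [402. 190.]
tray 0.82 [ 0.492  0.151 -0.001] [286. 209.]
tray 0.69 [0.476 0.188 0.027] [274. 214.]
capsule 0.57 [0.476 0.193 0.026] [273. 214.]
capsule 0.33 [ 0.543 -0.144  0.001] [376. 191.]
square_plug 0.71 [ 0.604 -0.48  -0.001] [477. 170.]
square_plug 0.55 [0.45  0.132 0.03 ] [292. 221.]
mushroom_plug 0.62 [0.507 0.111 0.029] [298. 203.]

valve 0.97 [ 0.281 -0.323  0.002] [384. 176.]
valve 0.96 [ 0.543 -0.151 -0.003] [312. 190.]
dose_floor 0.79 [0.202 0.373 0.081] [371. 297.]
dose_floor 0.6 [ 0.554 -0.091  0.06 ] [305. 186.]
dose_floor 0.59 [ 0.287 -0.27   0.059] [382. 172.]
dose_floor 0.45 [0.456 0.13  0.027] [312. 236.]
plunger_top 0.53 [ 0.53  -0.197  0.12 ] [319. 159.]
plunger_top 0.46 [ 0.277 -0.375  0.122] [391. 146.]
plunger_top 0.17 [0.454 0.135 0.028] [312. 237.]
tray 0.87 [ 0.493  0.151 -0.004] [300. 244.]
capsule 0.43 [0.471 0.183 0.023] [303. 246.]
square_plug 0.65 [ 0.551 -0.087  0.061] [305. 186.]
square_plug 0.4 [0.457 0.133 0.028] [312. 236.]
mushroom_plug 0.67 [ 0.512  0.521 -0.   ] [255. 327.]
mushroom_plug 0.38 [0.507 0.109 0.028] [300. 228.]
```

View pics/crop.png

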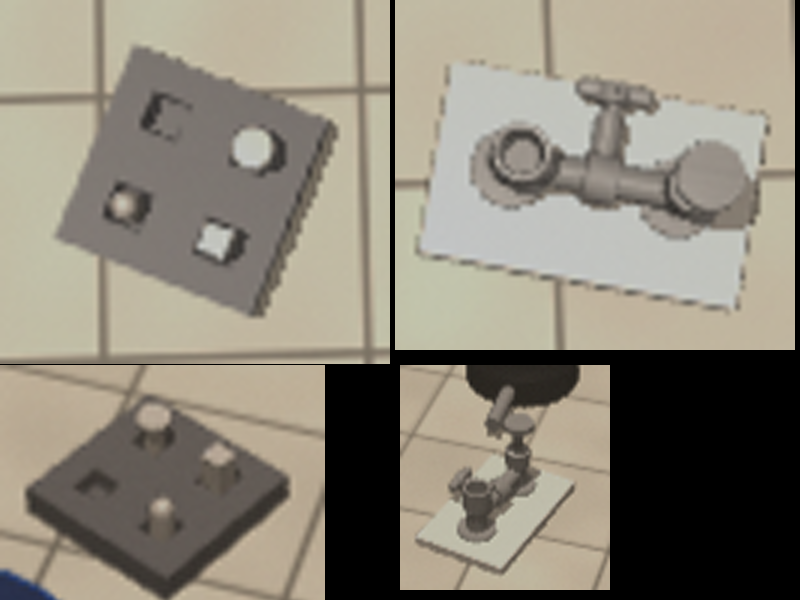

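The crops confirm it. The capsule is the small round dome at top px (273,214). The square plug is at (292,221), the disc-headed plug at (298,203), and the empty pocket at (281,197). The chrome valve on the white foot is the target, with the cup at (363,187) and the plunger at (401,191). Next I'll work out the approach, with the jaws along the diagonal that clears the neighbouring parts.

```bash
python3 - <<'E'
from h import *
from scipy.spatial.transform import Rotation as R
o=telemetry.get_obs(); M=R.from_quat(o["ee_rot"]).as_matrix(); print(M.round(3))
cur=np.degrees(np.arctan2(M[1,2],M[0,2])); t=np.degrees(np.arctan2(.034,.078))
print(cur,t,"turn",(t-cur+90)%180-90, (np.array([.4745,.188])-o["position"][:2])*100)
E
```

```text
[[-0.    -0.965  0.262]
 [ 0.     0.262  0.965]
 [-1.     0.     0.   ]]
74.82819121357096 23.55226367289465 turn -51.27592754067631 [ 31.09372734 -41.52297968]
```

```bash
python3 -m crank '[[0.3,[2.4,-3.2,0],[0,0,-0.075]],[0.3,[2.4,-3.2,0],[0,0,-0.075]],[0.3,[2.4,-3.2,0],[0,0,-0.075]],[0.3,[2.4,-3.2,0],[0,0,-0.075]],[0.3,[2.4,-3.2,0],[0,0,-0.075]],[0.3,[2.4,-3.2,0],[0,0,-0.075]],[0.3,[2.4,-3.2,0],[0,0,-0.075]],[0.3,[2.4,-3.2,0],[0,0,-0.075]],[0.3,[2.4,-3.2,0],[0,0,-0.075]],[0.3,[2.4,-3.2,0],[0,0,-0.075]],[0.3,[2.4,-3.2,0],[0,0,-0.075]],[0.3,[2.3,-3.1,0],[0,0,-0.07]]]' 30
python3 -m crank '[[0.3,[0,0,-2],[0,0,0]],[0.3,[0,0,-3],[0,0,0]],[0.3,[0,0,-4],[0,0,0]],[0.3,[0,0,-3],[0,0,0]],[0.3,[0,0,0],[0,0,0]],[0.3,[0,0,0],[0,0,0]]]'
python3 - <<'E'
from h import *
o=telemetry.get_obs(); print((np.array([.4745,.188])-o["position"][:2])*100,o["position"],o["grip_width"])
p=viewer.camera("top");s=viewer.camera("side")
for z in (p,s): rep(z,["capsule"])
u,v=px(p,[.474,.188,.05]);u2,v2=px(s,[.474,.188,.05]);u,v,u2,v2=map(int,(u,v,u2,v2))
c=[cv2.resize(q["frame"][b-35:b+35,a-35:a+35],(400,400),interpolation=cv2.INTER_CUBIC) for q,a,b in((p,u,v),(s,u2,v2))]
save(np.hstack(c),"near.png")
E
```

```text
clock: 3.0
position: [0.4516, 0.2183, 0.2317]
ee_rot: [-0.143, 0.692, 0.143, 0.693]
ft_force: [0.3, 1.2, -0.1]
grip_width: 0.699
clock: 3.5
position: [0.45, 0.2198, 0.1111]
ee_rot: [-0.145, 0.693, 0.144, 0.691]
ft_force: [-0.5, 0.4, 1.2]
grip_width: 0.699
[ 2.4490395  -3.17730339] [0.4500096  0.21977303 0.1110807 ] 0.6985605575388456
capsule 0.38 [0.474 0.187 0.026] [275. 214.]
capsule 0.35 [ 0.528 -0.2    0.12 ] [401. 190.]
capsule 0.49 [0.473 0.184 0.028] [303. 245.]
```

View pics/near.png

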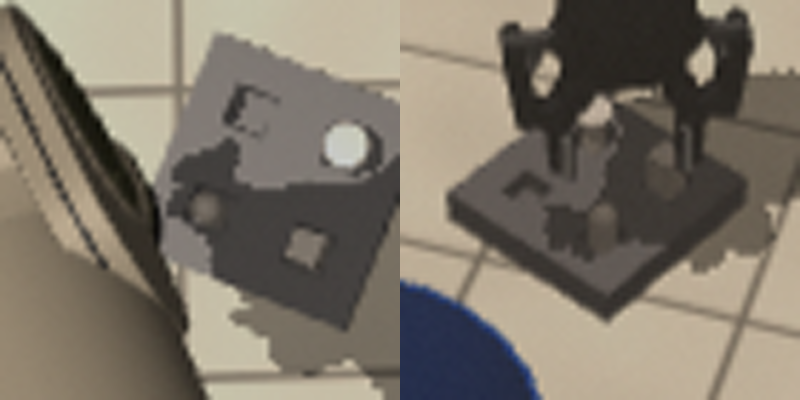

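The top view shows the capsule in its pocket. The side view shows the open fingers level, a little behind it. I'll move over it and descend to a TCP height of 0.030.

```bash
python3 -m crank '[[0.4,[1.2,-1.65,0],[0,0,0]],[0.4,[1.2,-1.65,0],[0,0,0]],[0.4,[0,0,0],[0,0,0]],[0.4,[0,0,-2],[0,0,0]],[0.4,[0,0,-2],[0,0,0]],[0.4,[0,0,-2],[0,0,0]],[0.4,[0,0,-1.1],[0,0,0]],[0.4,[0,0,-1],[0,0,0]],[0.4,[0,0,0],[0,0,0]],[0.4,[0,0,0],[0,0,0]]]' 30
python3 -m crank '[[0.6,[0,0,0],[0,0,0]],[0.8,[0,0,0],[0,0,0]],[1,[0,0,0],[0,0,0]],[1,[0,0,0],[0,0,0]],[1,[0,0,0],[0,0,0]],[1,[0,0,0],[0,0,0]],[1,[0,0,0],[0,0,0]],[1,[0,0,0],[0,0,0]]]' 30
```

```text
clock: 4.53
position: [0.4749, 0.1875, 0.0309]
ee_rot: [-0.144, 0.692, 0.144, 0.692]
ft_force: [0.7, 0.3, 0.7]
grip_width: 0.603
clock: 5.2
position: [0.4752, 0.1876, 0.0312]
ee_rot: [-0.144, 0.692, 0.144, 0.693]
ft_force: [-0.4, -0.7, 6.5]
grip_width: 0.188
```

Width 0.188 means 16 mm, so the pads are likely biting the dome's edge, and the 6.5 N upward force agrees. I'll reopen and grip a few mm lower.

```bash
python3 -m crank '[[0.6,[0,0,0],[0,0,0]],[0.6,[0,0,0],[0,0,0]],[0.6,[0,0,-0.25],[0,0,0]],[0.6,[0,0,-0.2],[0,0,0]],[0.6,[0,0,0],[0,0,0]],[0.8,[0,0,0],[0,0,0]],[1,[0,0,0],[0,0,0]],[1,[0,0,0],[0,0,0]],[1,[0,0,0],[0,0,0]],[1,[0,0,0],[0,0,0]],[1,[0,0,0],[0,0,0]]]' 30
python3 - <<'E'
from h import *
s=viewer.camera("side");u,v=map(int,px(s,[.475,.187,.05]))
save(cv2.resize(s["frame"][v-30:v+30,u-35:u+35],None,fx=9,fy=9,interpolation=cv2.INTER_CUBIC),"grip.png")
E
```

```text
clock: 6.12
position: [0.4746, 0.1872, 0.0259]
ee_rot: [-0.144, 0.692, 0.144, 0.692]
ft_force: [1.2, -0.2, -0.7]
grip_width: 0.193
```

View pics/grip.png

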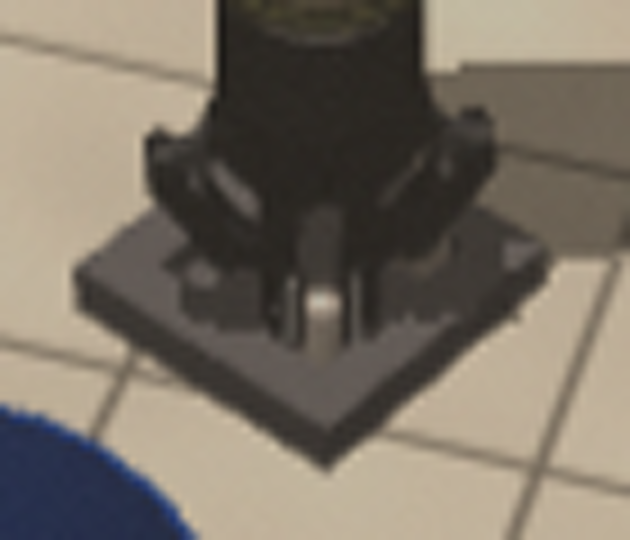

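The capsule is held centrally between the pads at (320,310). I'll lift it and carry it towards the cup.

```bash
python3 -m crank '[[1,[0,0,1.5],[0,0,0]],[1,[0,0,2.5],[0,0,0]],[1,[0,0,3],[0,0,0]],[1,[0,0,3],[0,0,0]],[1,[0.5,-2,2],[0,0,0]],[1,[1,-3.5,0.5],[0,0,0]],[1,[1,-3.8,0],[0,0,0]],[1,[1,-3.9,0],[0,0,0]],[1,[1,-3.9,0],[0,0,0]],[1,[1,-3.9,0],[0,0,0]],[1,[1,-3.5,0],[0,0,0]],[1,[0.7,-2,0],[0,0,0]]]' 30
python3 -m crank '[[1,[0.5,-1.5,0],[0,0,0]],[1,[0,0,0],[0,0,0]],[1,[0,0,0],[0,0,0]],[1,[0,0,0],[0,0,0]]]'
python3 - <<'E'
from h import *
p=viewer.camera("top");s=viewer.camera("side")
for z in (p,s): rep(z,["capsule","dose_floor","valve","plunger_top"])
o=telemetry.get_obs();print(o["position"],o["ft_force"])
u,v=map(int,px(s,[.552,-.093,.1]));u2,v2=map(int,px(p,[.552,-.093,.1]));print(px(p,[.552,-.0925,.086]),px(s,[.552,-.0925,.086]),u,v,u2,v2)
save(np.hstack([cv2.resize(q["frame"][b-30:b+30,a-30:a+30],(400,400),interpolation=cv2.INTER_CUBIC) for q,a,b in((p,u2,v2),(s,u,v))]),"cup.png")
E
```

```text
clock: 7.17
position: [0.5466, -0.0826, 0.1512]
ee_rot: [-0.143, 0.692, 0.142, 0.693]
ft_force: [0.3, -0.0, -0.1]
grip_width: 0.197
clock: 7.5
position: [0.5514, -0.0918, 0.1506]
ee_rot: [-0.144, 0.692, 0.145, 0.692]
ft_force: [0.3, 0.3, -0.7]
grip_width: 0.193
dose_floor 0.79 [ 0.549 -0.094  0.06 ] [362. 187.]
dose_floor 0.56 [0.196 0.368 0.083] [212. 308.]
valve 0.92 [ 0.18   0.305 -0.001] [240. 308.]
valve 0.9 [ 0.284 -0.317 -0.001] [433. 270.]
plunger_top 0.43 [ 0.275 -0.376  0.121] [466. 275.]
capsule 0.58 [ 0.55  -0.094  0.154] [306. 166.]
dose_floor 0.95 [ 0.286 -0.262  0.057] [382. 174.]
dose_floor 0.69 [0.204 0.377 0.077] [370. 299.]
dose_floor 0.67 [ 0.554 -0.092  0.06 ] [305. 185.]
valve 0.84 [ 0.281 -0.318  0.001] [384. 177.]
valve 0.7 [ 0.544 -0.148  0.003] [311. 189.]
valve 0.64 [0.184 0.301 0.003] [379. 296.]
plunger_top 0.68 [0.16  0.238 0.16 ] [396. 250.]
plunger_top 0.63 [ 0.53 -0.2   0.12] [319. 159.]
[ 0.5515611  -0.0925786   0.15088382] [ 0.57757269 -0.85049586  0.31693736]
[363.01685781 184.83749989] [305.47615936 180.13896467] 305 177 363 184
```

View pics/cup.png

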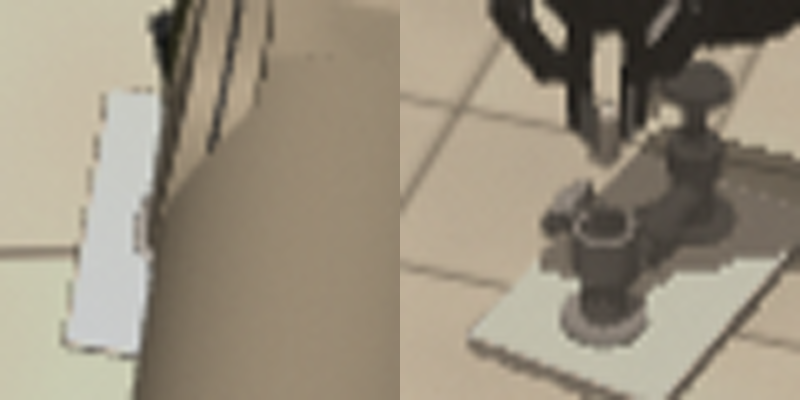

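The side view shows the capsule hanging straight above the cup at (605,225). The projected rim agrees with the image to within 1 px. I'll lower it in.

```bash
python3 -m crank '[[1,[0,0,-1.5],[0,0,0]],[1,[0,0,-2],[0,0,0]],[1,[0,0,-1],[0,0,0]],[1,[0,0,-0.5],[0,0,0]],[1,[0,0,0],[0,0,0]],[1,[0,0,-0.4],[0,0,0]],[1,[0,0,-0.4],[0,0,0]],[1,[0,0,-0.3],[0,0,0]],[1,[0,0,0],[0,0,0]],[1,[0,0,0],[0,0,0]]]' 30
python3 - <<'E'
from h import *
s=viewer.camera("side");rep(s,["capsule"])
u,v=map(int,px(s,[.552,-.093,.09]))
save(cv2.resize(s["frame"][v-25:v+25,u-30:u+30],None,fx=10,fy=10,interpolation=cv2.INTER_CUBIC),"in.png")
E
```

```text
clock: 8.83
position: [0.5516, -0.0927, 0.0899]
ee_rot: [-0.144, 0.692, 0.144, 0.692]
ft_force: [0.8, 0.4, -0.3]
grip_width: 0.193
capsule 0.55 [ 0.552 -0.094  0.089] [306. 179.]
```

View pics/in.png

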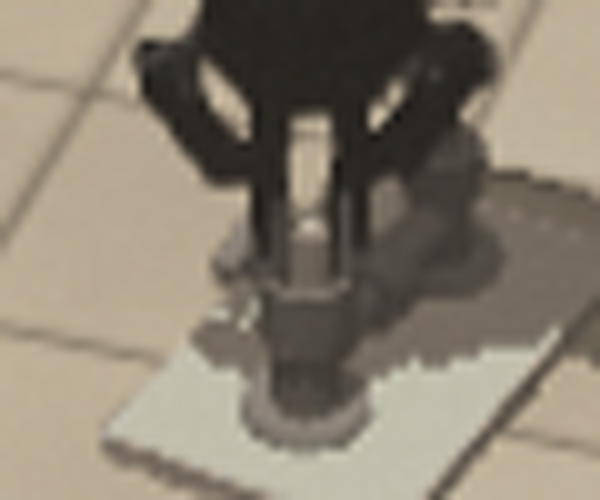

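The capsule's lower part is inside the cup with no contact force. I'll release it and retreat straight up.

```bash
python3 -m crank '[[1,[0,0,-0.15],[0,0,0]],[1,[0,0,0],[0,0,0]],[0.72,[0,0,0],[0,0,0]],[0.65,[0,0,0],[0,0,0]],[0.6,[0,0,0],[0,0,0]],[0.6,[0,0,0],[0,0,0]],[0.6,[0,0,1],[0,0,0]],[0.6,[0,0,2],[0,0,0]],[0.6,[0,0,3],[0,0,0]],[0.6,[0,0,2],[0,0,0]],[0.8,[0,0,0],[0,0,0]],[1,[0,0,0],[0,0,0]]]' 30
python3 - <<'E'
from h import *
p=viewer.camera("top");s=viewer.camera("side");rep(s,["capsule","plunger_top"]);rep(p,["capsule","plunger_top"])
u,v=map(int,px(s,[.54,-.14,.09]))
save(cv2.resize(s["frame"][v-30:v+25,u-30:u+30],None,fx=10,fy=10,interpolation=cv2.INTER_CUBIC),"rel.png")
E
```

```text
clock: 9.93
position: [0.5523, -0.0928, 0.17]
ee_rot: [-0.144, 0.691, 0.144, 0.693]
ft_force: [-0.2, -0.1, 0.2]
grip_width: 0.127
capsule 0.55 [ 0.556 -0.093  0.078] [304. 181.]
plunger_top 0.83 [0.164 0.234 0.154] [395. 250.]
plunger_top 0.51 [ 0.276 -0.375  0.122] [391. 146.]
plunger_top 0.46 [ 0.529 -0.198  0.12 ] [319. 159.]
plunger_top 0.71 [ 0.276 -0.373  0.119] [465. 275.]
plunger_top 0.56 [0.155 0.237 0.157] [252. 327.]
```

View pics/rel.png

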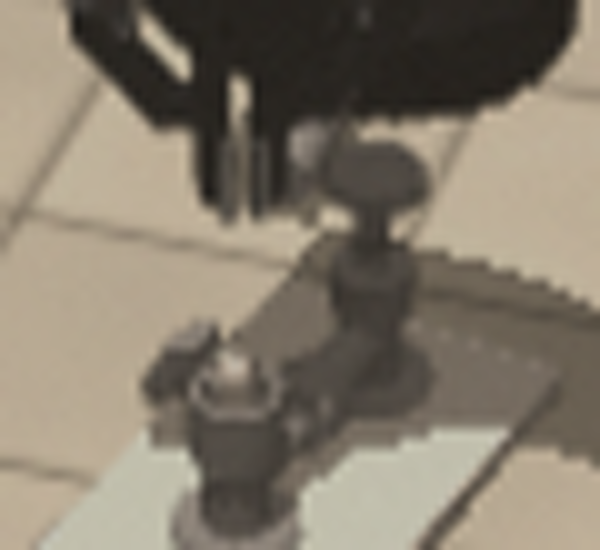

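The capsule stands in the cup at (235,370), its dome just above the rim. Now I'll move over the plunger cap at about (0.529, -0.199) with the fingers shut.

```bash
python3 -m crank '[[1,[-0.6,-2.6,0],[0,0,0]],[1,[-0.7,-3,0],[0,0,0]],[1,[-0.6,-3,0],[0,0,0]],[1,[-0.4,-2,0],[0,0,0]],[1,[0,0,-1.5],[0,0,0]],[1,[0,0,-1.5],[0,0,0]],[1,[0,0,-1],[0,0,0]],[1,[0,0,-0.3],[0,0,0]],[1,[0,0,0],[0,0,0]],[1,[0,0,0],[0,0,0]],[1,[0,0,0],[0,0,0]]]' 30
python3 -m crank '[[1,[0,0,-0.3],[0,0,0]],[1,[0,0,0],[0,0,0]],[1,[0,0,0],[0,0,0]]]'
python3 -m crank '[[1,[0,0,-0.3],[0,0,0]],[1,[0,0,0],[0,0,0]],[1,[0,0,0],[0,0,0]]]'
```

```text
clock: 11.15
position: [0.529, -0.1987, 0.126]
ee_rot: [-0.145, 0.692, 0.144, 0.693]
ft_force: [0.1, -0.2, -0.0]
grip_width: -0.003
clock: 11.4
position: [0.5286, -0.1987, 0.1225]
ee_rot: [-0.144, 0.692, 0.144, 0.692]
ft_force: [-0.1, -0.1, 0.0]
grip_width: -0.005
clock: 11.65
position: [0.5289, -0.1988, 0.1196]
ee_rot: [-0.144, 0.692, 0.144, 0.692]
ft_force: [0.6, 0.5, 2.6]
grip_width: -0.0
```

Contact at a TCP height of about 0.120, as expected. I'll press on to about 0.109 (7 N).

```bash
python3 -m crank '[[1,[0,0,-0.3],[0,0,0]],[1,[0,0,-0.3],[0,0,0]],[1,[0,0,-0.2],[0,0,0]],[1,[0,0,0],[0,0,0]],[1,[0,0,0],[0,0,0]],[1,[0,0,0],[0,0,0]]]'
python3 -m crank '[[1,[0,0,-0.2],[0,0,0]],[1,[0,0,0],[0,0,0]],[1,[0,0,0],[0,0,0]],[1,[0,0,0],[0,0,0]]]'
python3 - <<'E'
from h import *
f=[]
for i in range(5):
    s=viewer.camera("side");o=telemetry.get_obs();f.append([*o["position"],o["ft_force"][2]])
print(np.mean(f,0).round(4))
rep(s,["plunger_top","capsule"])
u,v=map(int,px(s,[.54,-.15,.09]))
save(cv2.resize(s["frame"][v-30:v+25,u-30:u+30],None,fx=10,fy=10,interpolation=cv2.INTER_CUBIC),"press.png")
E
```

```text
clock: 12.15
position: [0.5289, -0.1988, 0.1115]
ee_rot: [-0.144, 0.692, 0.144, 0.693]
ft_force: [0.2, 0.1, 5.6]
grip_width: -0.001
clock: 12.48
position: [0.5289, -0.1988, 0.1096]
ee_rot: [-0.144, 0.692, 0.144, 0.693]
ft_force: [-0.8, 1.0, 6.4]
grip_width: 0.004
[ 0.5289 -0.1988  0.1096  6.6581]
plunger_top 0.72 [0.161 0.238 0.156] [396. 250.]
plunger_top 0.5 [ 0.277 -0.377  0.121] [391. 146.]
plunger_top 0.36 [ 0.528 -0.198  0.105] [320. 162.]
capsule 0.4 [ 0.55  -0.094  0.08 ] [306. 181.]
```

View pics/press.png

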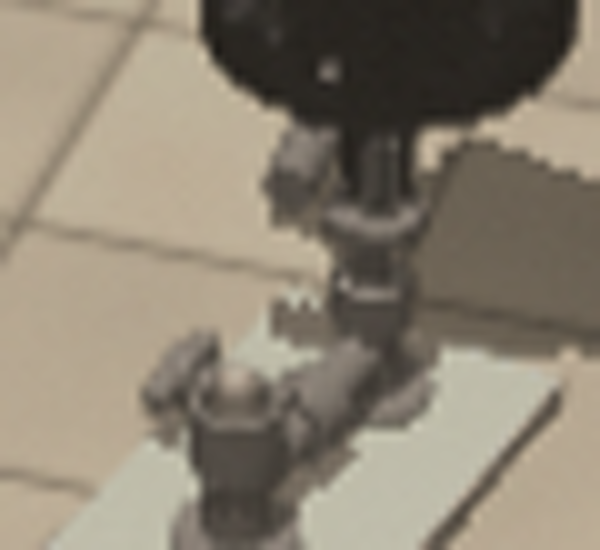

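The fingers sit on the cap at (375,210) and the capsule is in the cup. Force gives about 11 mm of travel and height about 11.4 mm. One more 0.6 mm step, then I'll hand in.

```bash
python3 -m crank '[[1,[0,0,-0.06],[0,0,0]],[1,[0,0,0],[0,0,0]],[1,[0,0,0],[0,0,0]],[1,[0,0,0],[0,0,0]]]'
python3 - <<'E'
from h import *
f=[]
for i in range(5):
    s=viewer.camera("side");o=telemetry.get_obs();f.append([o["position"][2],o["ft_force"][2]])
print(np.mean(f,0).round(4)); print(manip.hand_in())
E
```

```text
clock: 13.17
position: [0.5289, -0.1989, 0.109]
ee_rot: [-0.144, 0.692, 0.144, 0.693]
ft_force: [-0.8, 0.7, 6.5]
grip_width: -0.001
[0.109  7.2342]
the job is handed in; nothing more can be done
None
```

The capsule is in the dosing cup of the white-footed chrome valve, and I handed the job in with the shut fingers holding the plunger half pressed, at about 13.5 s of the 48 s allowed.

- **Plunger:** The last checks averaged a TCP height of 0.1090 m, which is about 12 mm of travel, and 7.2 N upward on the fingers; about 7 N was expected halfway. The lowest height read was 0.109 m, well above the stop at 0.097 m.
- **Network reading that disagreed:** The network's last estimate of the cap height was 0.105 m, taken just before the final 0.6 mm step, when the TCP read 0.1096 m. That is near its 4 mm error, so I relied on the TCP height and the force.
- **Capsule:** The last side picture shows it standing in the cup, with its middle at about 0.080 m as expected.
- **First grip:** It closed on the edge of the dome, so I reopened and gripped about 5 mm lower before lifting.
- **Bystanders:** I saw no contact with the shutoff knob, the other tray parts or anything standing around. I took no separate measurement of them at the end.

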